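Open the pigment safe's worn combination pull-pin

ROBOT

A 6-joint arm with a two-finger parallel gripper is mounted at the origin on a cart in front of the work surface, level with it; the furniture and walls round the work are solid. World frame = base frame: x ahead of the robot, y to its left, z up, the work surface at z = 0. Lengths are in m, angles in rad, forces in N, time in s.
With the tool pointing down it reaches from about 0.25 to 0.775 m from the base axis. Payload 4 kg.
Tool frame: the origin (TCP) lies midway between the tips of the shut fingers; the grasp point (between the pads) lies 19 mm behind it; z points along the fingers, y is the direction in which the jaws open and shut (so a half turn about z gives the same grasp; the last joint's range is limited). The gripper opens to 94 mm and grips with 3 to 60 N. Pads are 16 mm wide; open, the fingers measure 119 mm over their backs; the gripper's body (75 mm by 177 mm) begins 78 mm behind the grasp point.
Start: joints at [1.088, 0.087, 1.371, -0, 1.684, -0.103], TCP at [0.204, 0.511, 0.206] pointing down, gripper open.
Joint ranges: [-3.1, 3.1], [-0.76, 2.03], [0.27, 2.55], [-1.08, 4.22], [0.17, 2.65], [-2.57, 2.57]. Speed limits (rad/s): [2.79, 2.79, 3.14, 3.14, 3.14, 3.14].

INTERFACE

Orientations are given as [roll, pitch, yaw] about the fixed x, y, z axes, in that order (R = Rz(yaw) Ry(pitch) Rx(roll)).
In Python, from bench import robot gives the robot as it stands.
- The arm moves only by the tool servo_tool, never from a script. Its argument "rows" is a list of rows, each a list of 2 entries, a list of its own where there are three numbers: the shift along the tool's x, y, z normalised to -1 to 1, where 1 is 0.08 m, then the turn about the tool's z normalised to -1 to 1, where 1 is pi/2 rad. A call has 1 to 12 rows; each row is the pose to reach, as a shift and turn from the pose commanded when the call began, along the tool's axes at that moment; what a row does not reach only later rows make up. A row lasts 1/12 s, in which the tool goes at most 41.7 mm and 7.16 degrees, less where a joint would pass 70% of its speed; a pose out of reach is approached as far as the arm can. A call with a number of a shift or a turn outside -1 to 1 is refused whole. A call with a gripper value outside its range is refused whole. "grip" is the closure, from -1 (fully open) to 1 (shut), set as the call begins (left out, the last holds). The fingers move at their own pace and stop on an object; the grip force is fixed at half the most. Time passes only in rows, so rows that repeat a pose let the fingers close. It gives the time, the measured TCP pose, the force and the opening at its end, in the units of the state.
- robot.get_obs(): the state, without advancing time (a new reading comes with each control period).
- robot.snapshot(name): name is "scene" or "top" or "wrist"; returns a dict with "pixels" (420x560x3 uint8, red, green, blue), "camera_matrix" (3x3 intrinsics, pixels), "world_from_camera" (4x4, takes a point from camera to world coordinates). Camera axes: x right, y down, z forward; pixel columns grow to the right and rows downward; lengths in m; the calibration is good to about 2 mm. The wrist camera is an equidistant fisheye: a pixel r from the principal point sees the ray r / f radians off the axis. A picture is of the moment at which its call begins. There is no depth.
- robot.close_job(): hands the job in, once; it reports no verdict.
The state is a dict: "time": time; "joint_positions": joint angles; "qvel": joint speeds; "joint_torque": joint torques, N m; "tool_pos": TCP position; "ee_rot": TCP orientation; "wrist_force": force on the tool from outside, world axes, zero at the start; "wrist_torque": the same for the moment, N m; "width": finger opening in m.
Only numpy, scipy, OpenCV 4.12 (cv2) and the standard library are available. Lean on these libraries where they do the work, as an engineer would, in place of code of your own. Each camera call takes 0.05 s, during which the arm holds its last target.

TASK

Open the locked pigment safe: dial its pull-pin lock to 3 on the lower ring and 7 on the upper ring. The lock is worn, so ease each ring about its number under a light upward pull until the plunger gives, the lower ring first, and never force it. Then pull the plunger right up, slide the hatch to its open stop and let go so that the pin drops into the second hole, leaving the loose things round about where they are.

Things in the scene. Friction and masses are not known exactly. Their poses are not given: they have to be found in the camera images.
- safe_top (a point): Low grey sheet-steel safe, 300 mm long (its y) x 160 mm (its x) x 60 mm high, bolted to the bench. Point: centre of its top face (hatch plate, 56 mm above the bench); x points away from the robot, y along the safe to the left, z up. An aluminium hatch plate slides along y in two guide rails, towards -y to open.
- lock_foot (a point): Point on the lock's upright axis, level with the hatch's top face; same axes as the safe; moves with the hatch. The lock stands here: a 62 mm flange 4 mm high, a neck 43 mm across up to 19 mm, two black knurled number rings and a 29 mm steel crown, top 75 mm above this point (plunger down). The black index line is on the hatch at its -x side.
- lower_ring_mid (a point): Centre of the lower number ring: 62 mm across, 20 mm high, centre 34 mm above lock_foot with the plunger down. Rises with the plunger. White numerals 0-9 on its top face, a tick at each on the side, a long bar down the side at 0.
- upper_ring_mid (a point): Centre of the upper number ring: 45 mm across, 18 mm high, centre 56 mm above lock_foot with the plunger down, its underside 3 mm over the lower ring's top. Rises with the plunger. Marked like the lower ring.
- lower_ring (a joint): Angle of the lower ring, rad, growing clockwise seen from above; number n is at the index line at n x 0.6283 (3: 1.885). It turns freely with light friction (0.05 N m) and stays where it is left. At the start it is 0.47 to 1.07 above its number.
- upper_ring (a joint): Angle of the upper ring, same sense; number n at n x 0.6283 (7: 4.398). At the start it is 0.47 to 1.07 below its number.
- plunger (a joint): Height of the plunger (crown, both rings and the 10 mm pin), m: 0 down, 0.018 right up. Spring and weight draw it down with 4 to 5 N; pulling either ring lifts it. Blocked at about 0.002 until the lower ring's gate is at its tooth, then at about 0.006 until the upper ring's is too; with both it goes right up. The pin is 12 mm deep in its hole, clear above 0.013.
- hatch (a joint): Travel of the hatch, m: 0 shut (pin in the first hole), 0.09 at the open stop, where the pin is over the second hole; friction about 1.5 N. Held shut by the pin.
- second_hole (a point): Centre of the second pin hole (14 mm wide), in the deck under the hatch plate's path, 90 mm from the first along the safe's -y; lies 4 mm below the hatch's top face. The lock axis ends over it.
- lock_core: Toothed core inside the rings, unseen; origin at lock_foot. A notched gate wheel is clamped in each ring; the clamps have crept, so a gate is met up to 0.28 rad (under half a number) either side of its number and lets the tooth in over about +-0.06 rad (lower), +-0.08 rad (upper). Under a blocked pull of 8 to 12 N in all the pull drops to 4-5 N when the gate comes round.
- lock_teeth (a point): Point on the core, 44 mm above lock_foot: the lower tooth, where it stops the wheel. The teeth hardly yield (0.3 mm) and bend if more than 25 N in all acts on them, as when the plunger is pulled hard against a blocked wheel. Clearance of a tooth in its gate 1.5 mm each side; turning on with the tooth in the gate puts about 16 N on it and then slips the ring's clamp.
- ink_dropper: Bystander: upright ink dropper bottle with a pointed black cap, 25 mm across, 80 mm high, loose, near the safe; origin under its centre.
- strip_mould: Bystander: flat white silicone strip mould, 136 x 42 x 12 mm, loose; origin under its centre.
- stir_stick: Bystander: wooden stir stick lying flat, 150 x 18 x 9 mm, loose; origin under its centre.

How it is judged:
On the way, in this order (a step that is already met when the one before it is completed fails the run):
1. the lower ring's gate is found and the plunger gives: raised more than 5 mm (value of joint plunger above 0.005 m), for 0.1 s.
2. the upper ring's gate is found too and the plunger is pulled up: raised more than 13.5 mm (value of joint plunger above 0.0135 m), for 0.1 s.
3. the hatch is slid open more than 40 mm (value of joint hatch above 0.04 m), for 0.1 s.
At the end, for the whole second after the job is handed in: The hatch stands at its open stop (more than 85 mm of 90 mm), the plunger is let go and down (less than 4 mm) with its pin in the second hole, and both are at rest (value of joint hatch above 0.085 m and value of joint plunger below 0.004 m and velocity of joint each of hatch, plunger below 0.005 m/s); the robot touches nothing.
It fails at once if the lock is forced: more than 25 N between the core's teeth and a ring's wheel (contact force between lock_core and anything else above 25 N).
It fails at once if the hatch is forced: more than 25 N between pin and deck (contact force between lock_pin and anything else above 25 N).
It fails at once if a bystander is pushed more than 20 mm (distance of any of ink_dropper, strip_mould, stir_stick from where it was at the start of the episode above 0.02 m).
It also fails if it takes over 54 s, if anything falls off the work surface, if the arm or the gripper's body presses on something with over 40 N, if the wrist force passes 120 N, or if a joint passes its speed limit or range.

## Working session

There is one attempt and no reset: what is moved stays moved. The work goes in short steps, Python scripts to look and compute and a tool call to move; the robot and the scene stay as the last step left them, time stands still between calls to the robot, and variables do not carry over. Pictures are saved under pics/ and viewed, and the job is handed in when it is done.

Besides the shell and the picture viewer there is one more tool, called in YAML: its name, and indented under it one key for each argument. servo_tool: Moves the arm, as the interface text tells. Its arguments: {"type":"object","properties":{"rows":{"type":"array"},"grip":{"type":"number"}},"required":["rows"]}

```bash
ls; mkdir -p pics; python3 - <<'E'
from bench import robot
import cv2
o=robot.get_obs(); print(o)
for n in ["scene","top","wrist"]:
    s=robot.snapshot(n); cv2.imwrite(f"pics/{n}0.png",s["pixels"][:,:,::-1]); print(n,s["camera_matrix"],s["world_from_camera"])
E
```

```text
pics
{'time': 0.0, 'joint_positions': array([ 1.08790789e+00,  8.79494763e-02,  1.37224609e+00,  1.32151667e-05,
        1.68357057e+00, -1.03141470e-01]), 'qvel': array([-0.00055297,  0.00117632, -0.00066089,  0.00157371,  0.00059589,
       -0.00129663]), 'joint_torque': array([-7.02397101e-04, -3.40190721e+01, -3.02420855e+01,  7.16130668e-02,
        3.30148847e-02, -1.72816535e-04]), 'tool_pos': array([0.20364646, 0.51032858, 0.20431133]), 'ee_rot': array([-3.13943207e+00, -2.36843758e-04,  2.76184690e+00]), 'wrist_force': array([ 0.2131769 ,  0.33179453, -0.11079152]), 'wrist_torque': array([ 0.03055415, -0.03578022, -0.01832707]), 'width': 0.09413895682546689}
scene [[448.56681534   0.         277.64703577]
 [  0.         448.56681534 218.9408483 ]
 [  0.           0.           1.        ]] [[-0.79802071 -0.46219024  0.38670806  0.14543523]
 [-0.60247553  0.62641867 -0.49459366  0.17087745]
 [-0.01364478 -0.62767813 -0.77835338  0.77846624]
 [ 0.          0.          0.          1.        ]]
top [[417.7063857    0.         280.47252464]
 [  0.         417.7063857  207.2394576 ]
 [  0.           0.           1.        ]] [[-0.00909939 -0.9814646   0.19142738  0.34566946]
 [-0.99989694  0.0110565   0.0091581  -0.28866768]
 [-0.01110487 -0.19132432 -0.98146405  0.94233005]
 [ 0.          0.          0.          1.        ]]
wrist [[325.1922621    0.         271.29175005]
 [  0.         325.1922621  206.70273572]
 [  0.           0.           1.        ]] [[ 0.37062019  0.89401589  0.25174642  0.13045792]
 [ 0.92878314 -0.35627893 -0.10211369  0.54086054]
 [-0.00159932  0.27166322 -0.96239105  0.38458619]
 [ 0.          0.          0.          1.        ]]
```

View pics/scene0.png

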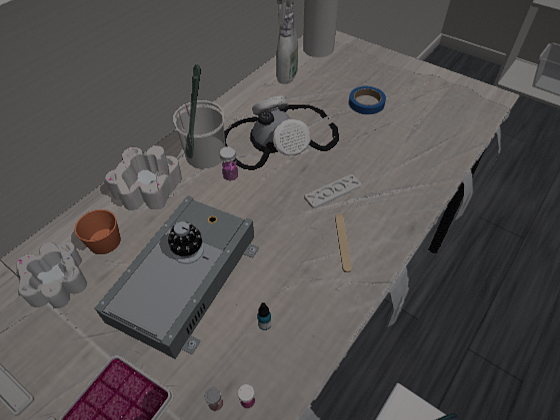

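View pics/top0.png

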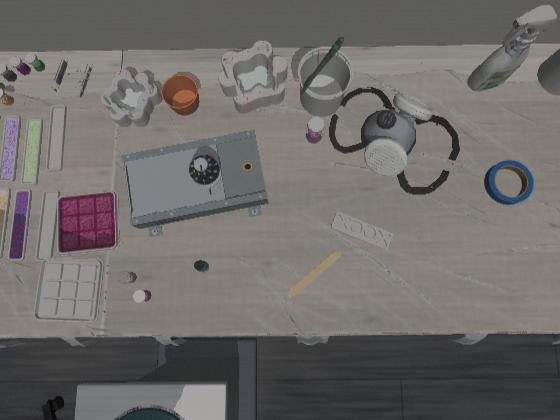

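View pics/wrist0.png

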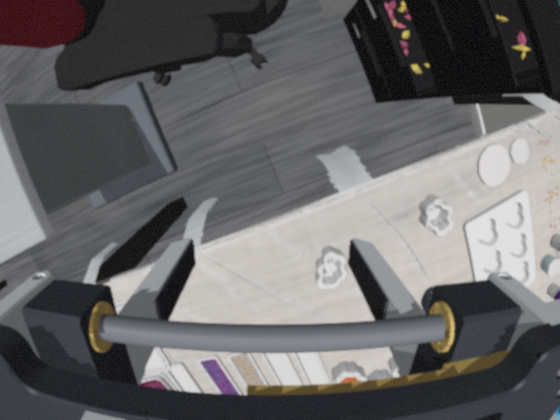

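```bash
cat > h.py <<'E'
import numpy as np, cv2
from bench import robot
def ray(s,u,v):
    K=s["camera_matrix"];T=s["world_from_camera"]
    d=T[:3,:3]@np.linalg.solve(K,[u,v,1.]); return T[:3,3],d
def plane(s,u,v,z):
    c,d=ray(s,u,v); return c+d*(z-c[2])/d[2]
def proj(s,p):
    T=s["world_from_camera"];q=T[:3,:3].T@(np.array(p)-T[:3,3]);u=s["camera_matrix"]@q;return u[:2]/u[2]
def crop(s,x0,y0,x1,y1,k,f):
    im=s["pixels"][y0:y1,x0:x1,::-1]; im=cv2.resize(im,None,fx=k,fy=k,interpolation=cv2.INTER_CUBIC)
    im=np.clip(im*1.8,0,255).astype('uint8'); cv2.imwrite(f,im)
E
python3 - <<'E'
from h import *
s=robot.snapshot("top"); crop(s,115,120,285,250,4.5,"pics/t1.png")
s=robot.snapshot("scene"); crop(s,145,190,265,280,6.5,"pics/s1.png")
E
```

```text
(no output)
```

View pics/t1.png

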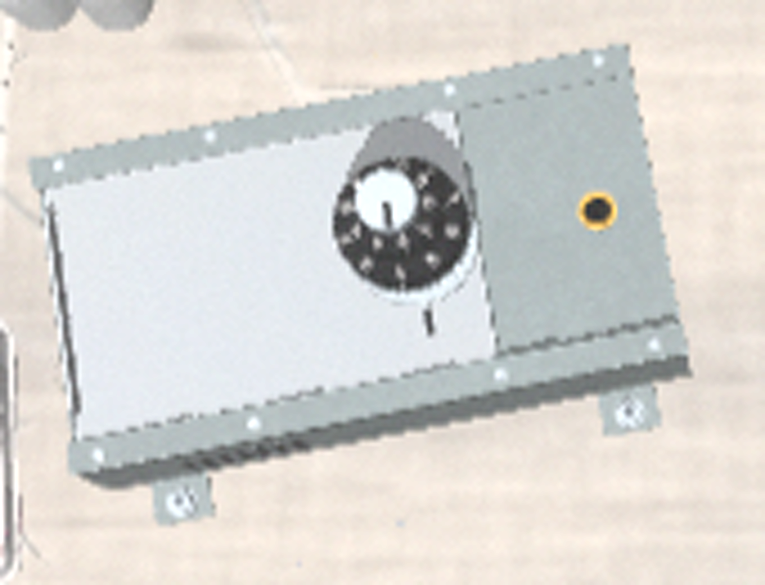

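View pics/s1.png

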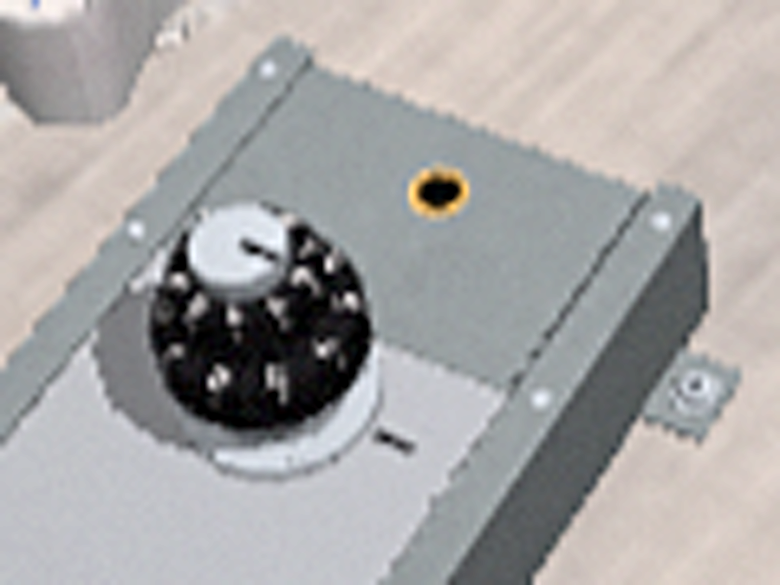

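```bash
python3 - <<'E'
from h import *
t=robot.snapshot("top"); s=robot.snapshot("scene")
T=lambda a,b:(115+a/4.5-.39,120+b/4.5-.39); S=lambda a,b:(145+a/6.5-.42,190+b/6.5-.42)
def tri(p,q):
    c1,d1=ray(t,*p);c2,d2=ray(s,*q)
    A=np.stack([d1,-d2],1);x=np.linalg.lstsq(A,c2-c1,rcond=None)[0];a=c1+d1*x[0];b=c2+d2*x[1];return (a+b)/2,np.linalg.norm(a-b)
print("crown",plane(t,*T(386,200),.131),plane(s,*S(238,243),.131),tri(T(386,200),S(238,243)))
print("hole",plane(t,*T(597,210),.052),plane(s,*S(439,191),.052),tri(T(597,210),S(439,191)))
c=[plane(t,*T(*p),.06)[:2] for p in [(31,158),(628,46),(690,358),(72,470)]]
c=np.array(c);print(c,c.mean(0),[np.linalg.norm(c[i]-c[(i+1)%4]) for i in range(4)])
d=(c[0]-c[1])/np.linalg.norm(c[0]-c[1]);print("safe y dir",d, np.arctan2(-d[0],d[1]))
d=(c[3]-c[2]);print(np.arctan2(-d[0],d[1]))
print("index",plane(t,*T(425,308),.056),plane(t,*T(431,334),.056))
for n,p in dict(drop=(201,264),moul=(362,231),stick=(315,274)).items(): print(n,plane(t,*p,.02))
E
```

```text
crown [ 0.59479718 -0.11979871  0.131     ] [ 0.59815088 -0.12036053  0.131     ] (array([ 0.59514683, -0.11964184,  0.1334733 ]), np.float64(0.0024317912125863253))
hole [ 0.61263248 -0.20763668  0.052     ] [ 0.61633411 -0.20952712  0.052     ] (array([ 0.61228062, -0.20750387,  0.05652919]), np.float64(0.002188257845943897))
[[ 0.64030049  0.07078363]
 [ 0.69464092 -0.22325453]
 [ 0.53584264 -0.25351965]
 [ 0.48465124  0.04121899]] [ 0.58885882 -0.09119289] [np.float64(0.29901726305203835), np.float64(0.1616566465716188), np.float64(0.29915116953918786), np.float64(0.1584321839837913)]
safe y dir [-0.1817301   0.98334845] 0.18274556073322049
0.17196855072760037
index [ 0.56302179 -0.12468249  0.056     ] [ 0.55003588 -0.12790105  0.056     ]
drop [ 0.40052315 -0.10435736  0.02      ]
moul [ 0.46977863 -0.46058465  0.02      ]
stick [ 0.37645553 -0.35397623  0.02      ]
```

servo_tool:
  rows:
    - [[-0.4, -0.293, 0], 0]
    - [[-0.8, -0.587, 0], 0]
    - [[-1, -0.734, 0], 0]
  grip: -1

```text
time: 0.6
tool_pos: [0.2577, 0.4242, 0.2054]
ee_rot: [-3.141, 0.002, 2.761]
wrist_force: [-0.6, 0.2, -0.3]
width: 0.0937
```

servo_tool:
  rows:
    - [[-0.4, -0.293, 0], 0]
    - [[-0.8, -0.587, 0], 0]
    - [[-1, -0.734, 0], 0]

```text
time: 0.85
tool_pos: [0.3104, 0.3395, 0.2057]
ee_rot: [-3.141, 0.002, 2.76]
wrist_force: [-0.6, -0.4, -0.1]
width: 0.0943
```

servo_tool:
  rows:
    - [[-0.4, -0.293, 0], 0]
    - [[-0.8, -0.587, 0], 0]
    - [[-1, -0.734, 0], 0]

```text
time: 1.1
tool_pos: [0.363, 0.2552, 0.2057]
ee_rot: [-3.141, 0.002, 2.759]
wrist_force: [0.6, -0.4, 0.4]
width: 0.094
```

servo_tool:
  rows:
    - [[-0.4, -0.293, 0], 0]
    - [[-0.8, -0.587, 0], 0]
    - [[-1, -0.734, 0], 0]

```text
time: 1.35
tool_pos: [0.4155, 0.1709, 0.2056]
ee_rot: [-3.141, 0.002, 2.759]
wrist_force: [0.8, 0.9, 0.0]
width: 0.0942
```

servo_tool:
  rows:
    - [[-0.4, -0.293, 0], 0]
    - [[-0.8, -0.587, 0], 0]
    - [[-1, -0.734, 0], 0]

```text
time: 1.6
tool_pos: [0.4681, 0.0865, 0.2054]
ee_rot: [-3.141, 0.001, 2.759]
wrist_force: [0.5, 0.3, 0.6]
width: 0.0945
```

servo_tool:
  rows:
    - [[-0.4, -0.293, 0], 0]
    - [[-0.8, -0.587, 0], 0]
    - [[-1, -0.734, 0], 0]

```text
time: 1.85
tool_pos: [0.5206, 0.0021, 0.2052]
ee_rot: [-3.14, 0.001, 2.759]
wrist_force: [-0.0, 0.7, 0.6]
width: 0.0941
```

servo_tool:
  rows:
    - [[-0.4, -0.293, 0], 0.08]
    - [[-0.8, -0.587, 0], 0.16]
    - [[-1, -0.734, 0], 0.24]
    - [[-1, -0.734, 0], 0.32]
    - [[-1, -0.734, 0], 0.4]
    - [[-1, -0.734, 0], 0.48]
    - [[-1, -0.734, 0], 0.56]
    - [[-1, -0.734, 0], 0.64]
    - [[-1, -0.734, 0], 0.72]
    - [[-1, -0.734, 0], 0.8]
    - [[-1, -0.734, 0], 0.88]
    - [[-1, -0.734, 0], 0.95]

```text
time: 2.85
tool_pos: [0.5716, -0.0786, 0.2054]
ee_rot: [-3.141, -0.0, 1.263]
wrist_force: [-0.1, -0.9, 0.7]
width: 0.094
```

```bash
python3 - <<'E'
from h import *
w=robot.snapshot("wrist");cv2.imwrite("pics/w1.png",np.clip(w["pixels"][:,:,::-1]*1.6,0,255).astype('uint8')); o=robot.get_obs();print(o['tool_pos'],o['ee_rot'],o['joint_positions'],w["world_from_camera"])
E
```

```text
[ 0.57162933 -0.07852133  0.20538627] [-3.14153761e+00 -7.16150983e-05  1.26017971e+00] [-2.34807977e-01  1.47556080e-01  1.30433409e+00  7.61160475e-05
  1.68975194e+00  7.58176738e-02] [[ 9.53180187e-01 -2.91065420e-01 -8.20271456e-02  5.95723804e-01]
 [-3.02402928e-01 -9.17427532e-01 -2.58610116e-01 -2.26488309e-03]
 [ 1.85000865e-05  2.71307288e-01 -9.62492782e-01  3.85540121e-01]
 [ 0.00000000e+00  0.00000000e+00  0.00000000e+00  1.00000000e+00]]
```

View pics/w1.png

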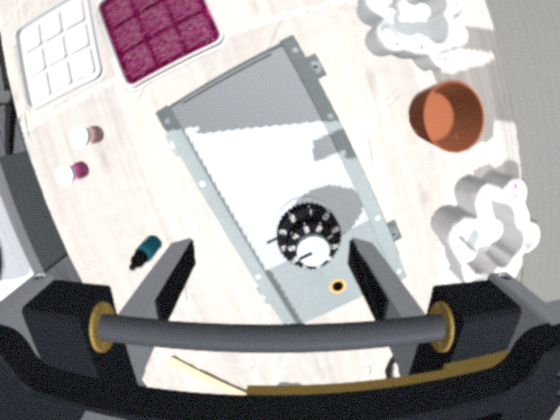

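```bash
cat >> h.py <<'E'
def fray(s,u,v):
    K=s["camera_matrix"];T=s["world_from_camera"]
    a=(u-K[0,2])/K[0,0];b=(v-K[1,2])/K[1,1];r=np.hypot(a,b)
    d=np.array([a/r*np.sin(r),b/r*np.sin(r),np.cos(r)]); return T[:3,3],T[:3,:3]@d
def fplane(s,u,v,z):
    c,d=fray(s,u,v);return c+d*(z-c[2])/d[2]
E
python3 - <<'E'
from h import *
w=robot.snapshot("wrist"); crop(w,255,185,355,305,5,"pics/w2.png")
print(fplane(w,313,252,.131),fplane(w,338,286,.052))
E
```

```text
[ 0.59581424 -0.12002881  0.131     ] [ 0.61284614 -0.20929437  0.052     ]
```

View pics/w2.png

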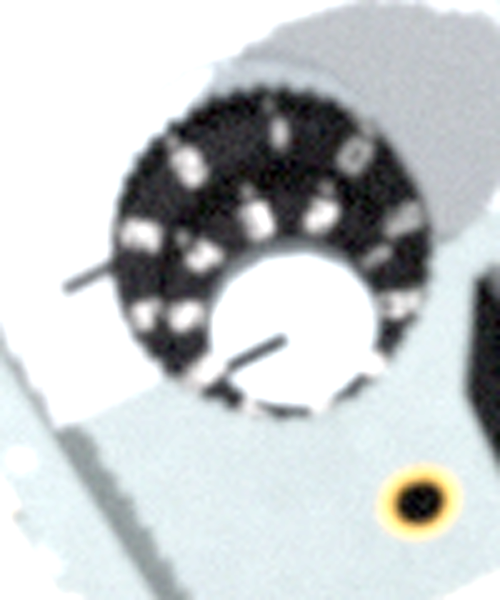

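```bash
python3 - <<'E'
from h import *
w=robot.snapshot("wrist")
W=lambda a,b:(255+a/5-.4,185+b/5-.4)
C=np.array([.596,-.120])
def az(p,z):
    q=fplane(w,*W(*p),z)[:2]-C; return np.degrees(np.arctan2(q[1],q[0])),np.hypot(*q)*1000
i1=az((68,289),.056);i2=az((112,265),.056);print("index",i1,i2)
idx=np.pi+.178
for nm,z,L in [("low",.1,{0:(355,155),1:(280,132),2:(188,163),3:(140,235),4:(147,315),9:(405,218),8:(403,303)}),("up",.121,{1:(378,257),2:(322,215),3:(258,220),4:(203,255),5:(185,315),6:(203,372)})]:
    for n,p in L.items():
        a,r=az(p,z)
        # az of number n = idx + (n*.6283 - theta) (ccw grows)
        th=(n*.62832-(np.radians(a)-idx))%(2*np.pi)
        print(nm,n,round(a,1),round(r,1),"theta",round(th,3))
E
```

```text
index (np.float64(-168.93968025548767), np.float64(44.29880379781041)) (np.float64(-169.6587742038898), np.float64(33.20941735751523))
low 0 40.4 27.6 theta 2.615
low 1 71.6 27.8 theta 2.697
low 2 109.6 27.3 theta 2.663
low 3 145.7 26.2 theta 2.662
low 4 -177.2 25.1 theta 2.643
low 9 6.1 27.3 theta 2.585
low 8 -31.5 26.6 theta 2.614
up 1 17.0 19.6 theta 3.651
up 2 55.7 19.8 theta 3.603
up 3 89.4 18.9 theta 3.645
up 4 124.6 18.8 theta 3.658
up 5 161.8 17.7 theta 3.637
up 6 -159.9 17.9 theta 3.597
```

servo_tool:
  rows:
    - [[-0.2, 0.23, 0], 0]
    - [[-0.391, 0.457, 0], 0]
    - [[-0.391, 0.457, 0.4], 0]
    - [[-0.391, 0.457, 0.8], 0]
    - [[-0.391, 0.457, 0.8], 0]
    - [[-0.391, 0.457, 0.8], 0]

```text
time: 3.5
tool_pos: [0.5957, -0.1188, 0.1391]
ee_rot: [-3.136, -0.0, 1.271]
wrist_force: [0.6, 0.6, -0.3]
width: 0.0939
```

```bash
python3 - <<'E'
from h import *
o=robot.get_obs();print(o['tool_pos'],o['ee_rot'],o['wrist_force'])
w=robot.snapshot("wrist");crop(w,130,150,430,350,2.5,"pics/w3.png")
s=robot.snapshot("scene");crop(s,100,150,280,290,4,"pics/s3.png")
E
```

```text
[ 0.59566563 -0.11883066  0.13911679] [-3.13575758e+00 -8.61813667e-05  1.27122420e+00] [ 0.56537779  0.64948537 -0.29381799]
```

View pics/w3.png

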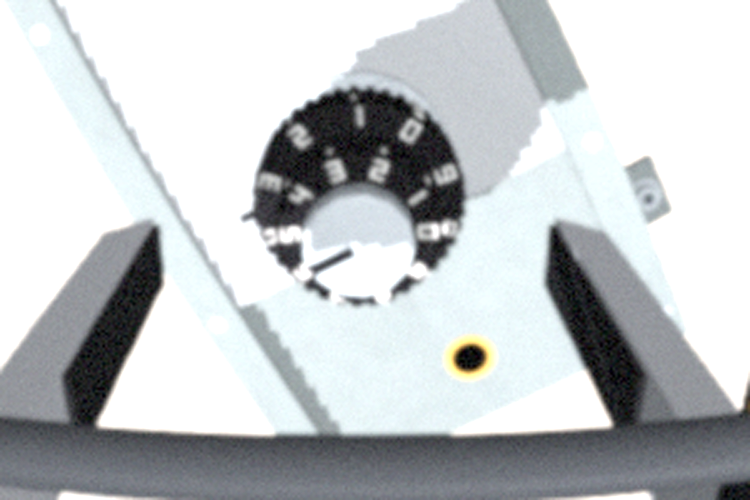

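View pics/s3.png

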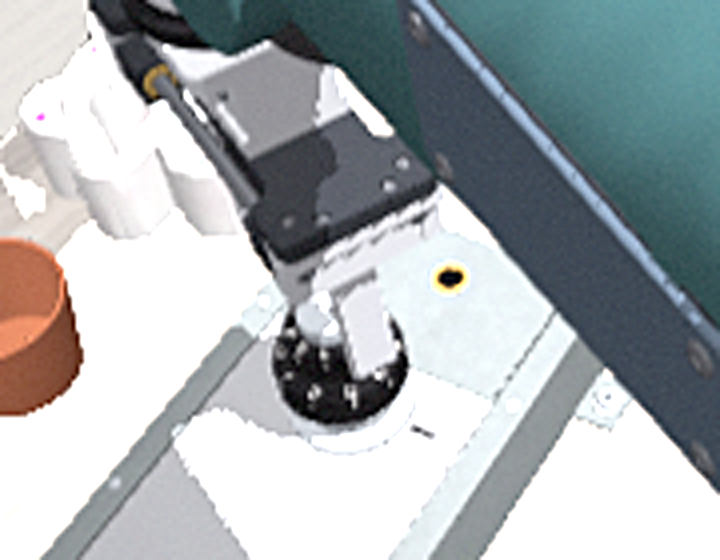

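```bash
python3 - <<'E'
from h import *
w=robot.snapshot("wrist")
for p,z in [((359,240),.131),((359,196),.1)]: print(fplane(w,130+p[0]/2.5-.3,150+p[1]/2.5-.3,z))
# lower ring edges left/right at z .09
a=fplane(w,130+253/2.5-.3,150+195/2.5-.3,.095);b=fplane(w,130+465/2.5-.3,150+195/2.5-.3,.095);print(a,b,(a+b)/2,np.linalg.norm(a-b))
o=robot.get_obs();print(o['tool_pos'],o['ee_rot'])
E
```

```text
[ 0.59928741 -0.11996428  0.131     ]
[ 0.59983969 -0.11909213  0.1       ]
[ 0.56911069 -0.11117086  0.095     ] [ 0.62981803 -0.13002543  0.095     ] [ 0.59946436 -0.12059815  0.095     ] 0.06356788265435544
[ 0.59861863 -0.11943652  0.14438034] [ 3.13701445e+00 -1.77617698e-04  1.27069599e+00]
```

```bash
python3 - <<'E'
from h import *
for i in range(6):
    o=robot.get_obs();print(o['time'],o['tool_pos'],o['ee_rot'],o['qvel'].round(3))
    robot.snapshot("wrist")
E
```

```text
3.65 [ 0.59861863 -0.11943652  0.14438034] [ 3.13701445e+00 -1.77617698e-04  1.27069599e+00] [ 0.    -0.01  -0.008  0.    -0.005  0.003]
3.7 [ 0.59872836 -0.11945722  0.14463263] [ 3.13643089e+00 -1.21128341e-04  1.27052612e+00] [ 0.001 -0.002  0.003 -0.002 -0.004  0.004]
3.75 [ 0.59862878 -0.11944759  0.14445602] [ 3.13663359e+00 -1.30542912e-04  1.27036385e+00] [-0.    -0.     0.011  0.001 -0.002  0.001]
3.8 [ 0.5984187 -0.119382   0.1440772] [ 3.13724720e+00 -1.52342090e-04  1.27027092e+00] [-0.     0.004  0.012  0.001 -0.     0.001]
3.85 [ 0.59817117 -0.11934785  0.14359147] [ 3.13806757e+00 -1.41524023e-04  1.27010783e+00] [-0.002  0.006  0.012 -0.001 -0.     0.002]
3.9 [ 0.5979533  -0.11931137  0.14312945] [ 3.13882483e+00 -9.95866919e-05  1.26998453e+00] [ 0.     0.007  0.011 -0.     0.001  0.002]
```

servo_tool:
  rows:
    - [[0, 0, 0.08], 0]
    - [[0, 0, 0.16], 0]
    - [[0, 0, 0.26], 0]
    - [[0, 0, 0.36], 0]
    - [[0, 0, 0.46], 0]
    - [[0, 0, 0.56], 0]
    - [[0, 0, 0.66], 0]
    - [[0, 0, 0.74], 0]
    - [[0, 0, 0.8], 0]
    - [[0, 0, 0.84], 0]
    - [[0, 0, 0.85], 0]
    - [[0, 0, 0.85], 0]

```text
time: 4.95
tool_pos: [0.5973, -0.1193, 0.0734]
ee_rot: [-3.142, -0.0, 1.27]
wrist_force: [-0.4, 0.1, 0.3]
width: 0.0939
```

servo_tool:
  rows:
    - [[0, 0, 0], 0]
    - [[0, 0, 0], 0]
    - [[0, 0, 0], 0]
    - [[0, 0, 0], 0]

```text
time: 5.28
tool_pos: [0.5975, -0.1193, 0.0739]
ee_rot: [3.141, -0.0, 1.27]
wrist_force: [-0.6, -0.2, -0.4]
width: 0.0941
```

servo_tool:
  rows:
    - [[0, 0, 0], 0]
    - [[0, 0, 0], 0]
    - [[0, 0, 0], 0]
    - [[0, 0, 0], 0]

```text
time: 5.62
tool_pos: [0.5973, -0.1192, 0.0735]
ee_rot: [3.142, -0.0, 1.27]
wrist_force: [0.6, -0.6, -0.3]
width: 0.0939
```

servo_tool:
  rows:
    - [[0, 0, 0], 0]
    - [[0, 0, 0], 0]
    - [[0, 0, 0], 0]
    - [[0, 0, 0], 0]
    - [[0, 0, 0], 0]
    - [[0, 0, 0], 0]
  grip: -0.36

```text
time: 6.12
tool_pos: [0.5973, -0.1193, 0.0735]
ee_rot: [3.142, -0.0, 1.27]
wrist_force: [0.1, 1.1, 0.2]
width: 0.064
```

```bash
python3 - <<'E'
from h import *
w=robot.snapshot("wrist");crop(w,130,150,430,350,2.5,"pics/w4.png")
s=robot.snapshot("scene");crop(s,100,150,280,290,4,"pics/s4.png")
E
```

```text
(no output)
```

View pics/w4.png

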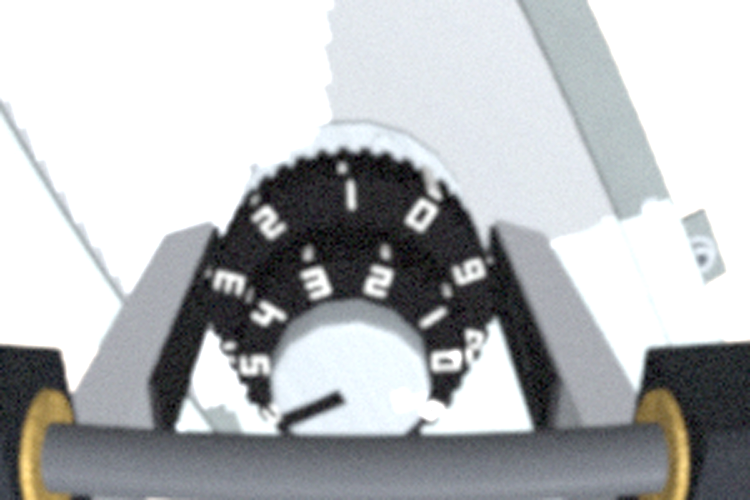

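View pics/s4.png

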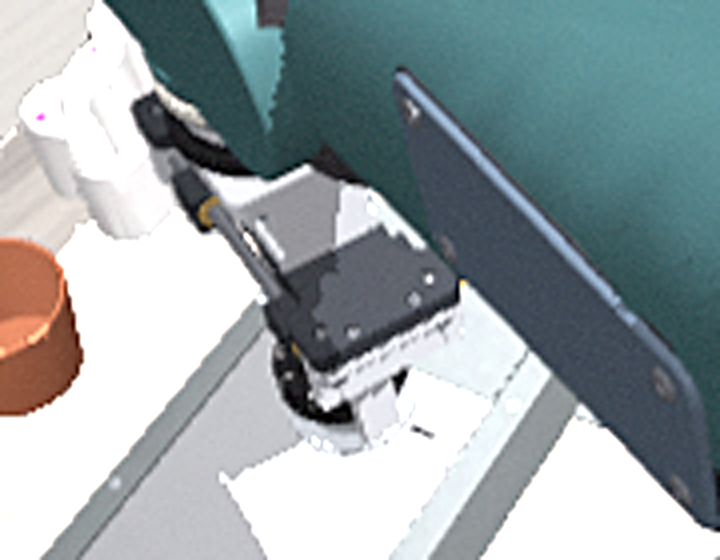

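servo_tool:
  rows:
    - [[0, 0, 0], 0]
    - [[0, 0, 0], 0]
    - [[0, 0, 0], 0]
    - [[0, 0, 0], 0]
    - [[0, 0, 0], 0]
    - [[0, 0, 0], 0]
  grip: 0

```text
time: 6.72
tool_pos: [0.5966, -0.1192, 0.0734]
ee_rot: [-3.14, 0.0, 1.27]
wrist_force: [-4.6, 0.7, 2.6]
width: 0.0615
```

servo_tool:
  rows:
    - [[0, -0.01, 0], 0]
    - [[0, -0.01, 0], -0.03]
    - [[0, -0.01, 0], -0.07]
    - [[0, -0.01, 0], -0.11]
    - [[0, -0.01, 0], -0.15]
    - [[0, -0.01, 0], -0.19]
    - [[0, -0.01, 0], -0.23]
    - [[0, -0.01, 0], -0.26]
    - [[0, -0.01, 0], -0.28]
    - [[0, -0.01, 0], -0.28]
    - [[0, -0.01, 0], -0.28]

```text
time: 7.63
tool_pos: [0.5962, -0.1191, 0.0734]
ee_rot: [-3.141, -0.0, 1.709]
wrist_force: [-3.7, 0.3, 2.8]
width: 0.0615
```

servo_tool:
  rows:
    - [[0, -0.006, -0.008], 0]
    - [[0, -0.006, -0.015], 0]
    - [[0, -0.006, -0.02], 0]
    - [[0, -0.006, -0.02], 0]

```text
time: 7.97
tool_pos: [0.5961, -0.1191, 0.0742]
ee_rot: [-3.142, -0.0, 1.709]
wrist_force: [0.0, -0.3, -4.8]
width: 0.0614
```

servo_tool:
  rows:
    - [[0, 0, -0.006], 0]
    - [[0, 0, -0.012], 0]
    - [[0, 0, -0.012], 0]

```text
time: 8.22
tool_pos: [0.5961, -0.1191, 0.0756]
ee_rot: [3.141, -0.0, 1.709]
wrist_force: [1.6, 0.4, -6.5]
width: 0.0615
```

servo_tool:
  rows:
    - [[0, 0, -0.004], 0]
    - [[0, 0, -0.006], 0]
    - [[0, 0, -0.006], 0]

```text
time: 8.47
tool_pos: [0.5961, -0.119, 0.076]
ee_rot: [3.142, -0.0, 1.709]
wrist_force: [1.9, -1.0, -8.4]
width: 0.0616
```

servo_tool:
  rows:
    - [[0, 0, -0.004], -0.01]
    - [[0, 0, -0.004], -0.03]
    - [[0, 0, -0.004], -0.03]

```text
time: 8.72
tool_pos: [0.5961, -0.1191, 0.0775]
ee_rot: [3.141, 0.0, 1.758]
wrist_force: [0.8, -0.9, -4.6]
width: 0.0615
```

servo_tool:
  rows:
    - [[0, 0, 0], -0.02]
    - [[0, 0, 0], -0.03]
    - [[0, 0, 0], -0.03]

```text
time: 8.97
tool_pos: [0.596, -0.1191, 0.0774]
ee_rot: [3.141, 0.0, 1.804]
wrist_force: [-0.2, -0.8, -3.9]
width: 0.0615
```

servo_tool:
  rows:
    - [[0, 0, -0.008], 0]
    - [[0, 0, -0.016], 0]
    - [[0, 0, -0.02], 0]
    - [[0, 0, -0.02], 0]

```text
time: 9.3
tool_pos: [0.5961, -0.1191, 0.0786]
ee_rot: [3.141, -0.0, 1.803]
wrist_force: [0.7, 0.0, -4.4]
width: 0.0618
```

servo_tool:
  rows:
    - [[0, 0, -0.004], 0]
    - [[0, 0, -0.008], 0]
    - [[0, 0, -0.01], 0]
    - [[0, 0, -0.01], 0]

```text
time: 9.63
tool_pos: [0.5961, -0.1191, 0.0793]
ee_rot: [3.141, -0.0, 1.804]
wrist_force: [-0.3, 0.2, -4.1]
width: 0.0615
```

servo_tool:
  rows:
    - [[0, 0, -0.005], 0]
    - [[0, 0, -0.01], 0]
    - [[0, 0, -0.012], 0]
    - [[0, 0, -0.012], 0]

```text
time: 9.97
tool_pos: [0.596, -0.1191, 0.0797]
ee_rot: [-3.141, -0.0, 1.804]
wrist_force: [2.5, -1.2, -8.3]
width: 0.0613
```

servo_tool:
  rows:
    - [[0, 0, 0.01], 0]
    - [[0, 0, 0.02], 0]
    - [[0, 0, 0.03], 0]
    - [[0, 0, 0.04], 0]
    - [[0, 0, 0.05], 0]
    - [[0, 0, 0.06], 0]
    - [[0, 0, 0.07], 0]
    - [[0, 0, 0.078], 0]
    - [[0, 0, 0.078], 0]
    - [[0, 0, 0.078], 0]

```text
time: 10.8
tool_pos: [0.596, -0.1191, 0.0738]
ee_rot: [3.142, -0.0, 1.804]
wrist_force: [1.2, 0.6, -4.2]
width: 0.0612
```

servo_tool:
  rows:
    - [[0, 0, 0], 0]
    - [[0, 0, 0], 0]
    - [[0, 0, 0], 0]
    - [[0, 0, 0], 0]
    - [[0, 0, 0], 0]
    - [[0, 0, 0], 0]
  grip: -0.6

```text
time: 11.3
tool_pos: [0.5962, -0.1191, 0.0743]
ee_rot: [3.141, 0.0, 1.804]
wrist_force: [0.4, -0.7, 0.4]
width: 0.075
```

servo_tool:
  rows:
    - [[0, 0, -0.03], 0]
    - [[0, 0, -0.09], 0]
    - [[0, 0, -0.16], 0]
    - [[0, 0, -0.23], 0]
    - [[0, 0, -0.29], 0]
    - [[0, 0, -0.34], 0]
    - [[0, 0, -0.365], 0]
    - [[0, 0, -0.365], 0]
    - [[0, 0, -0.365], 0]
    - [[0, 0, -0.365], 0]

```text
time: 12.13
tool_pos: [0.5958, -0.119, 0.1028]
ee_rot: [-3.141, -0.0, 1.804]
wrist_force: [-0.8, -0.4, -0.6]
width: 0.0752
```

servo_tool:
  rows:
    - [[0, 0, 0], 0]
    - [[0, 0, 0], 0]
    - [[0, 0, 0], 0]
    - [[0, 0, 0], 0]
    - [[0, 0, 0], 0]
    - [[0, 0, 0], 0]
  grip: -0.02

```text
time: 12.63
tool_pos: [0.5937, -0.1196, 0.1027]
ee_rot: [-3.136, -0.001, 1.803]
wrist_force: [-4.6, -1.3, 1.7]
width: 0.0482
```

```bash
python3 - <<'E'
from h import *
w=robot.snapshot("wrist");crop(w,130,150,430,350,2.5,"pics/w5.png")
E
```

```text
(no output)
```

View pics/w5.png

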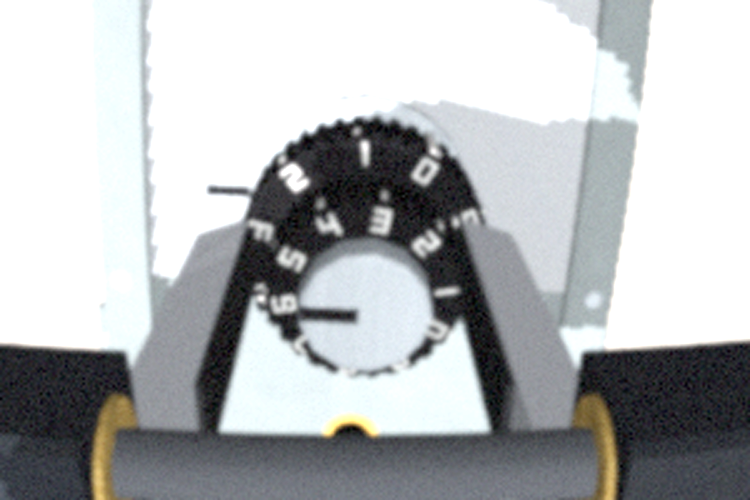

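servo_tool:
  rows:
    - [[0, 0, 0], 0]
    - [[0, 0, 0], 0]
    - [[0, 0, 0], 0]
    - [[0, 0, 0], 0]

```text
time: 13.02
tool_pos: [0.5937, -0.1196, 0.1027]
ee_rot: [-3.136, -0.001, 1.803]
wrist_force: [-5.1, -0.7, 1.5]
width: 0.0484
```

servo_tool:
  rows:
    - [[0, 0, 0], 0]
    - [[0, 0, 0], 0]
    - [[0, 0, 0], 0]

```text
time: 13.27
tool_pos: [0.5937, -0.1195, 0.1027]
ee_rot: [-3.136, -0.001, 1.803]
wrist_force: [-5.1, -1.0, 1.8]
width: 0.0493
```

```bash
python3 - <<'E'
from h import *
w=robot.snapshot("wrist");crop(w,190,190,370,330,4.4,"pics/w6.png")
s=robot.snapshot("scene");crop(s,150,190,240,260,8,"pics/s6.png")
s=robot.snapshot("top");crop(s,150,120,260,210,6,"pics/t6.png")
E
```

```text
(no output)
```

View pics/w6.png

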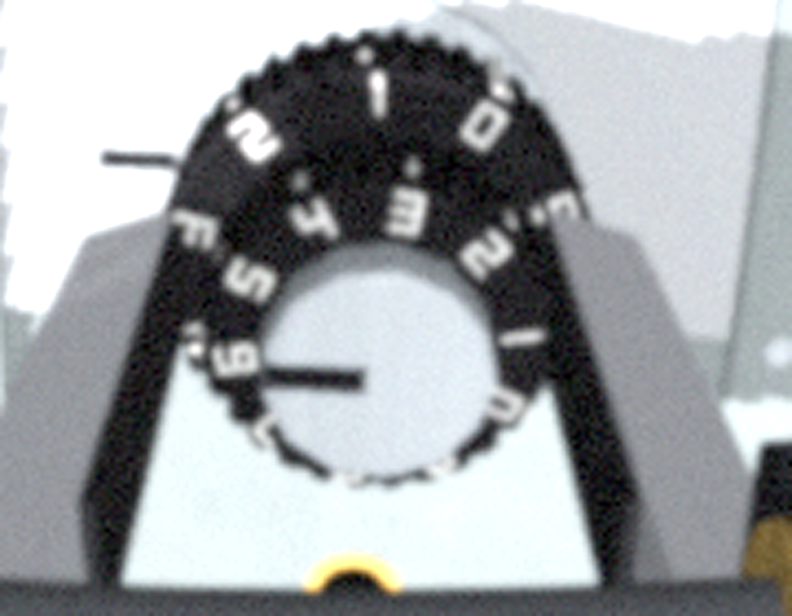

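View pics/s6.png

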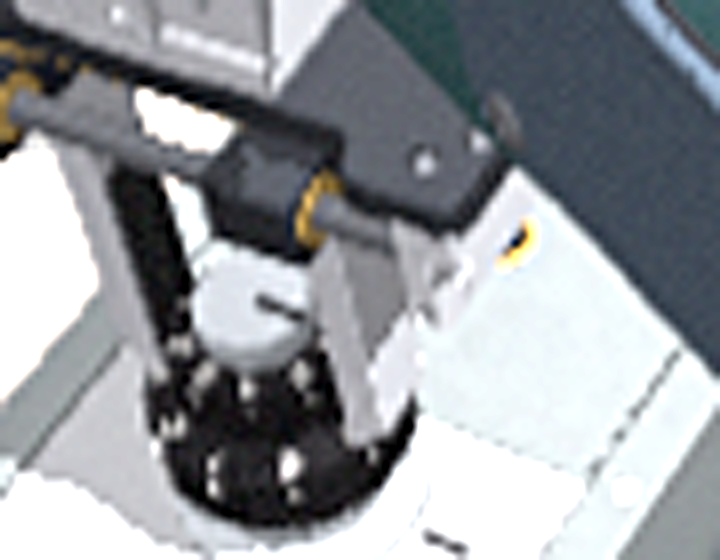

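View pics/t6.png

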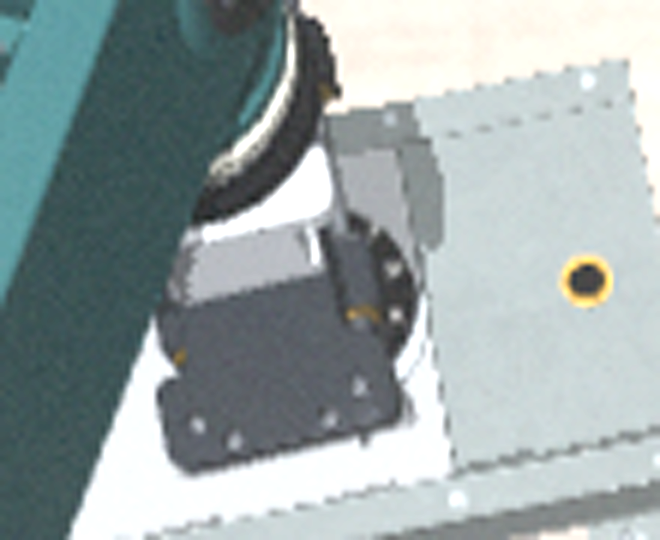

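servo_tool:
  rows:
    - [[0, 0, 0], 0]
    - [[0, 0, 0], 0]
    - [[0, 0, 0], 0]
    - [[0, 0, 0], 0]
    - [[0, 0, 0], 0]
    - [[0, 0, 0], 0]
  grip: -0.25

```text
time: 13.92
tool_pos: [0.5963, -0.119, 0.1032]
ee_rot: [3.141, 0.0, 1.804]
wrist_force: [-0.1, 0.5, 0.8]
width: 0.0589
```

servo_tool:
  rows:
    - [[0, 0, -0.01], 0]
    - [[0, 0, -0.03], 0]
    - [[0, 0, -0.038], 0]
    - [[0, 0, -0.038], 0]
    - [[0, 0, -0.038], 0]
    - [[0, 0, -0.038], 0]

```text
time: 14.42
tool_pos: [0.596, -0.1191, 0.1062]
ee_rot: [3.141, -0.0, 1.804]
wrist_force: [-0.4, -0.0, -0.0]
width: 0.0587
```

servo_tool:
  rows:
    - [[0, 0, 0], 0]
    - [[0, 0, 0], 0]
    - [[0, 0, 0], 0]
    - [[0, 0, 0], 0]
    - [[0, 0, 0], 0]
  grip: -0.04

```text
time: 14.83
tool_pos: [0.5959, -0.1191, 0.1063]
ee_rot: [-3.142, 0.0, 1.804]
wrist_force: [0.1, -0.6, 1.1]
width: 0.0494
```

servo_tool:
  rows:
    - [[0, 0, 0], 0]
    - [[0, 0, 0], 0]
    - [[0, 0, 0], 0]
    - [[0, 0, 0], 0]
    - [[0, 0, 0], 0]
  grip: 0.02

```text
time: 15.25
tool_pos: [0.596, -0.1191, 0.1063]
ee_rot: [-3.142, 0.0, 1.804]
wrist_force: [-1.2, -0.3, 0.9]
width: 0.0464
```

servo_tool:
  rows:
    - [[0, 0, 0], 0]
    - [[0, 0, 0], 0]
    - [[0, 0, 0], 0]
    - [[0, 0, 0], 0]
    - [[0, 0, 0], 0]
    - [[0, 0, 0], 0]
  grip: 0.35

```text
time: 15.75
tool_pos: [0.5961, -0.1191, 0.1062]
ee_rot: [3.141, -0.0, 1.804]
wrist_force: [-0.4, -0.2, 1.3]
width: 0.0443
```

```bash
python3 - <<'E'
from h import *
w=robot.snapshot("wrist");crop(w,190,190,370,330,4.4,"pics/w7.png")
K=w["camera_matrix"];C=np.array([.596,-.119])
print(w["world_from_camera"])
E
```

```text
[[ 9.72993810e-01  2.22038831e-01  6.31015359e-02  5.77915398e-01]
 [ 2.30830754e-01 -9.36472540e-01 -2.64076399e-01 -4.12333664e-02]
 [ 4.57640721e-04  2.71510476e-01 -9.62435375e-01  2.86375460e-01]
 [ 0.00000000e+00  0.00000000e+00  0.00000000e+00  1.00000000e+00]]
```

View pics/w7.png

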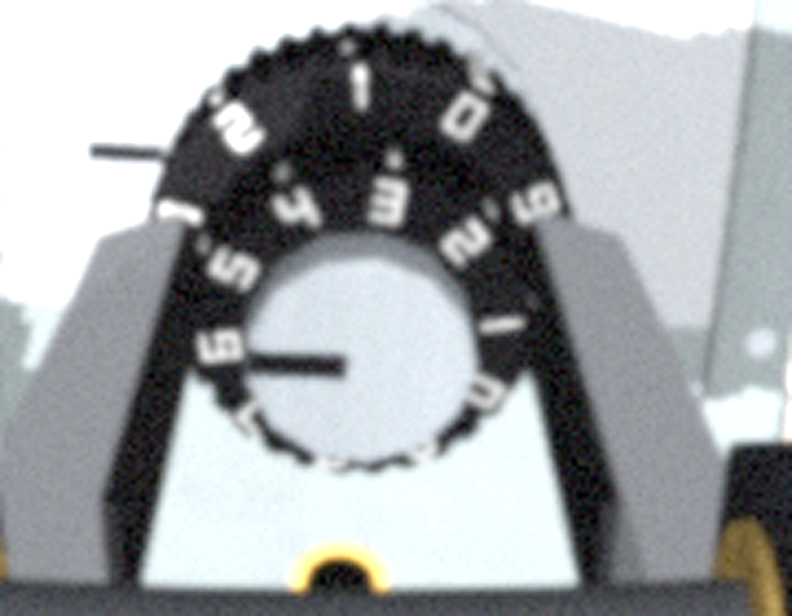

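```bash
python3 - <<'E'
from h import *
w=robot.snapshot("wrist")
W=lambda a,b:(190+a/4.4-.4,190+b/4.4-.4)
C=np.array([.596,-.119]);idx=np.pi+.178
for z0 in (0,.002):
  for nm,z,L in [("low",.1,{0:(465,115),1:(360,88),2:(238,125)}),("up",.121,{1:(500,325),2:(466,243),3:(390,203),4:(298,210),5:(234,270),6:(222,348)})]:
    for n,p in L.items():
        q=fplane(w,*W(*p),z+z0)[:2]-C;a=np.arctan2(q[1],q[0])
        print(nm,n,round(np.hypot(*q)*1000,1),round((n*.62832-(a-idx))%(2*np.pi),3))
E
```

```text
low 0 26.2 2.118
low 1 25.5 2.164
low 2 25.9 2.096
up 1 18.4 3.718
up 2 17.9 3.652
up 3 17.3 3.646
up 4 17.4 3.604
up 5 17.2 3.55
up 6 17.6 3.523
low 0 26.7 2.1
low 1 26.1 2.164
low 2 26.3 2.116
up 1 18.2 3.665
up 2 18.3 3.611
up 3 18.0 3.634
up 4 18.1 3.626
up 5 17.4 3.6
up 6 17.2 3.578
```

servo_tool:
  rows:
    - [[0, 0, 0], 0.02]
    - [[0, 0, 0], 0.05]
    - [[0, 0, 0], 0.09]
    - [[0, 0, 0], 0.13]
    - [[0, 0, 0], 0.17]
    - [[0, 0, 0], 0.21]
    - [[0, 0, 0], 0.24]
    - [[0, 0, 0], 0.26]
    - [[0, 0, 0], 0.27]
    - [[0, 0, 0], 0.27]

```text
time: 16.68
tool_pos: [0.5964, -0.1191, 0.1062]
ee_rot: [3.141, -0.0, 1.379]
wrist_force: [0.3, -0.6, 1.3]
width: 0.0445
```

servo_tool:
  rows:
    - [[0, 0, -0.01], 0]
    - [[0, 0, -0.02], 0]
    - [[0, 0, -0.03], 0]
    - [[0, 0, -0.035], 0]
    - [[0, 0, -0.035], 0]
    - [[0, 0, -0.035], 0]

```text
time: 17.18
tool_pos: [0.5963, -0.119, 0.1088]
ee_rot: [3.141, -0.0, 1.38]
wrist_force: [3.2, -0.5, -3.2]
width: 0.0447
```

servo_tool:
  rows:
    - [[0, 0, -0.008], 0]
    - [[0, 0, -0.016], 0]
    - [[0, 0, -0.024], 0]
    - [[0, 0, -0.024], 0]
    - [[0, 0, -0.024], 0]

```text
time: 17.6
tool_pos: [0.5963, -0.119, 0.1112]
ee_rot: [3.141, -0.0, 1.38]
wrist_force: [4.8, -0.6, -3.8]
width: 0.0441
```

servo_tool:
  rows:
    - [[0, 0, -0.006], 0]
    - [[0, 0, -0.012], 0]
    - [[0, 0, -0.014], 0]
    - [[0, 0, -0.014], 0]

```text
time: 17.93
tool_pos: [0.5963, -0.119, 0.1122]
ee_rot: [3.141, -0.0, 1.38]
wrist_force: [5.1, 0.5, -4.3]
width: 0.0443
```

servo_tool:
  rows:
    - [[0, 0, -0.005], 0]
    - [[0, 0, -0.01], 0]
    - [[0, 0, -0.01], 0]
    - [[0, 0, -0.01], 0]

```text
time: 18.27
tool_pos: [0.5963, -0.119, 0.1124]
ee_rot: [3.141, -0.0, 1.38]
wrist_force: [6.0, -0.8, -5.3]
width: 0.0444
```

servo_tool:
  rows:
    - [[0, 0.006, -0.006], 0]
    - [[0, 0.01, -0.01], 0]
    - [[0, 0.01, -0.01], 0]
    - [[0, 0.01, -0.01], 0]

```text
time: 18.6
tool_pos: [0.5963, -0.119, 0.1126]
ee_rot: [-3.14, -0.0, 1.38]
wrist_force: [4.2, -0.4, -9.0]
width: 0.0445
```

servo_tool:
  rows:
    - [[0, 0, 0], 0.015]
    - [[0, 0, 0], 0.03]
    - [[0, 0, 0], 0.03]

```text
time: 18.85
tool_pos: [0.5964, -0.1191, 0.1127]
ee_rot: [-3.14, -0.0, 1.331]
wrist_force: [5.3, 0.2, -10.6]
width: 0.0441
```

servo_tool:
  rows:
    - [[0, 0, 0], 0.015]
    - [[0, 0, 0], 0.03]
    - [[0, 0, 0], 0.03]

```text
time: 19.1
tool_pos: [0.5964, -0.1191, 0.1128]
ee_rot: [-3.14, -0.0, 1.284]
wrist_force: [4.9, -0.4, -13.0]
width: 0.0444
```

servo_tool:
  rows:
    - [[0, 0, 0.006], 0.015]
    - [[0, 0, 0.006], 0.03]
    - [[0, 0, 0.006], 0.03]

```text
time: 19.35
tool_pos: [0.5964, -0.1191, 0.1128]
ee_rot: [-3.141, -0.0, 1.237]
wrist_force: [3.9, -0.3, -12.5]
width: 0.0445
```

servo_tool:
  rows:
    - [[0, 0, 0.004], 0.015]
    - [[0, 0, 0.004], 0.03]
    - [[0, 0, 0.004], 0.03]

```text
time: 19.6
tool_pos: [0.5965, -0.1191, 0.1128]
ee_rot: [-3.141, -0.0, 1.19]
wrist_force: [2.9, -0.1, -10.9]
width: 0.0443
```

servo_tool:
  rows:
    - [[0, 0, 0], 0.015]
    - [[0, 0, 0], 0.03]
    - [[0, 0, 0], 0.03]

```text
time: 19.85
tool_pos: [0.5966, -0.1191, 0.1128]
ee_rot: [-3.141, -0.0, 1.142]
wrist_force: [2.4, 0.2, -12.1]
width: 0.0442
```

servo_tool:
  rows:
    - [[0, 0, 0.004], 0.015]
    - [[0, 0, 0.004], 0.03]
    - [[0, 0, 0.004], 0.03]

```text
time: 20.1
tool_pos: [0.5966, -0.1191, 0.1127]
ee_rot: [-3.141, -0.0, 1.095]
wrist_force: [2.2, 0.7, -9.2]
width: 0.0444
```

servo_tool:
  rows:
    - [[0, 0, 0], 0.015]
    - [[0, 0, 0], 0.03]
    - [[0, 0, 0], 0.03]

```text
time: 20.35
tool_pos: [0.5967, -0.1192, 0.1127]
ee_rot: [-3.141, -0.0, 1.048]
wrist_force: [0.9, 0.5, -8.7]
width: 0.0444
```

servo_tool:
  rows:
    - [[0, 0, -0.003], 0.015]
    - [[0, 0, -0.003], 0.03]
    - [[0, 0, -0.003], 0.03]

```text
time: 20.6
tool_pos: [0.5967, -0.1192, 0.1128]
ee_rot: [-3.141, -0.0, 1.001]
wrist_force: [1.5, 0.3, -9.2]
width: 0.0442
```

```bash
python3 - <<'E'
from h import *
w=robot.snapshot("wrist");crop(w,190,180,370,320,4.4,"pics/w8.png")
E
```

```text
(no output)
```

View pics/w8.png

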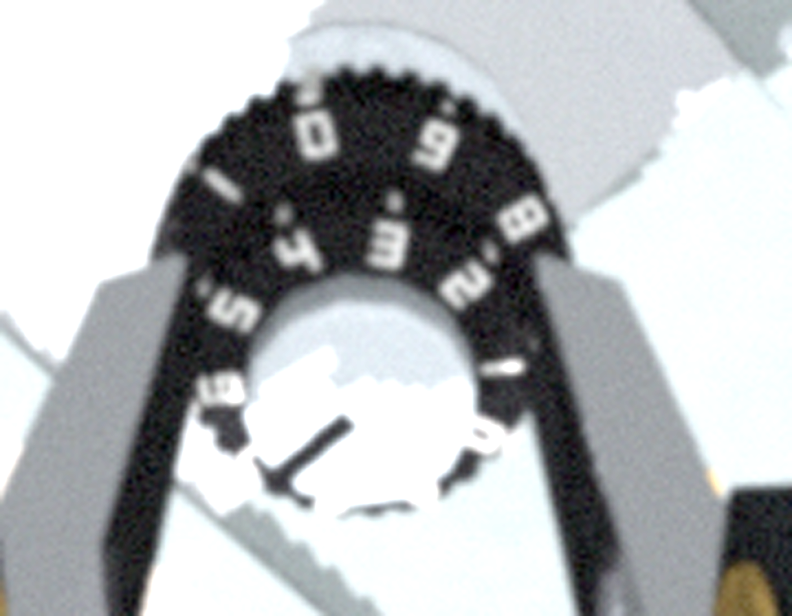

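servo_tool:
  rows:
    - [[0, 0, -0.003], 0.015]
    - [[0, 0, -0.003], 0.03]
    - [[0, 0, -0.003], 0.03]

```text
time: 20.9
tool_pos: [0.5967, -0.1192, 0.1129]
ee_rot: [-3.141, -0.0, 0.954]
wrist_force: [1.5, 0.5, -10.5]
width: 0.0442
```

servo_tool:
  rows:
    - [[0, 0, 0], 0.015]
    - [[0, 0, 0], 0.03]
    - [[0, 0, 0], 0.03]

```text
time: 21.15
tool_pos: [0.5968, -0.1192, 0.113]
ee_rot: [-3.142, -0.0, 0.907]
wrist_force: [1.3, 0.8, -9.9]
width: 0.0443
```

servo_tool:
  rows:
    - [[0, 0, 0], 0.015]
    - [[0, 0, 0], 0.03]
    - [[0, 0, 0], 0.03]

```text
time: 21.4
tool_pos: [0.5968, -0.1192, 0.1133]
ee_rot: [3.142, -0.0, 0.86]
wrist_force: [1.3, 0.6, -9.5]
width: 0.0443
```

servo_tool:
  rows:
    - [[0, 0, 0], 0.015]
    - [[0, 0, 0], 0.03]
    - [[0, 0, 0], 0.03]

```text
time: 21.65
tool_pos: [0.5969, -0.1192, 0.1141]
ee_rot: [3.141, -0.0, 0.813]
wrist_force: [-0.3, -0.1, -4.2]
width: 0.0447
```

servo_tool:
  rows:
    - [[0, 0, -0.006], 0.01]
    - [[0, 0, -0.014], 0.02]
    - [[0, 0, -0.02], 0.02]
    - [[0, 0, -0.02], 0.02]

```text
time: 21.98
tool_pos: [0.5969, -0.1193, 0.115]
ee_rot: [3.141, -0.0, 0.782]
wrist_force: [-0.1, 1.2, -4.8]
width: 0.0438
```

servo_tool:
  rows:
    - [[0, 0, -0.01], 0]
    - [[0, 0, -0.02], 0]
    - [[0, 0, -0.03], 0]
    - [[0, 0, -0.04], 0]
    - [[0, 0, -0.04], 0]

```text
time: 22.4
tool_pos: [0.5969, -0.1193, 0.118]
ee_rot: [3.141, -0.0, 0.783]
wrist_force: [0.7, -0.2, -4.3]
width: 0.0445
```

servo_tool:
  rows:
    - [[0, 0, -0.01], 0]
    - [[0, 0, -0.02], 0]
    - [[0, 0, -0.03], 0]
    - [[0, 0, -0.04], 0]
    - [[0, 0, -0.04], 0]

```text
time: 22.82
tool_pos: [0.5969, -0.1193, 0.1212]
ee_rot: [3.141, -0.0, 0.783]
wrist_force: [0.0, 0.0, -4.8]
width: 0.0445
```

servo_tool:
  rows:
    - [[0, 0, -0.008], 0]
    - [[0, 0, -0.016], 0]
    - [[0, 0, -0.024], 0]
    - [[0, 0, -0.028], 0]
    - [[0, 0, -0.028], 0]

```text
time: 23.23
tool_pos: [0.5969, -0.1193, 0.1234]
ee_rot: [3.141, -0.0, 0.783]
wrist_force: [0.0, 0.8, -4.3]
width: 0.044
```

servo_tool:
  rows:
    - [[-0.018, 0.026, 0], 0]
    - [[-0.036, 0.052, 0], 0]
    - [[-0.071, 0.103, 0], 0]
    - [[-0.107, 0.154, 0], 0]
    - [[-0.107, 0.154, 0], 0]

```text
time: 23.65
tool_pos: [0.5999, -0.1354, 0.1233]
ee_rot: [3.14, 0.0, 0.782]
wrist_force: [1.6, -0.5, -5.2]
width: 0.0443
```

servo_tool:
  rows:
    - [[-0.036, 0.052, 0], 0]
    - [[-0.085, 0.123, 0], 0]
    - [[-0.142, 0.205, 0], 0]
    - [[-0.199, 0.288, 0], 0]
    - [[-0.256, 0.37, 0], 0]
    - [[-0.313, 0.452, 0], 0]
    - [[-0.37, 0.534, 0], 0]
    - [[-0.42, 0.606, 0], 0]
    - [[-0.45, 0.65, 0], 0]
    - [[-0.46, 0.665, 0], 0]
    - [[-0.46, 0.665, 0], 0]

```text
time: 24.57
tool_pos: [0.612, -0.1993, 0.1234]
ee_rot: [3.139, -0.001, 0.782]
wrist_force: [4.9, 2.3, -5.8]
width: 0.0444
```

servo_tool:
  rows:
    - [[-0.015, 0.03, 0], 0]
    - [[-0.03, 0.06, 0], 0]
    - [[-0.045, 0.085, 0], 0]
    - [[-0.057, 0.11, 0], 0]
    - [[-0.057, 0.11, 0], 0]
    - [[-0.057, 0.11, 0], 0]

```text
time: 25.07
tool_pos: [0.6137, -0.2077, 0.123]
ee_rot: [3.141, 0.001, 0.782]
wrist_force: [3.5, 0.5, -4.7]
width: 0.0442
```

servo_tool:
  rows:
    - [[-0.005, 0.012, 0], 0]
    - [[-0.008, 0.018, 0], 0]
    - [[-0.008, 0.018, 0], 0]
    - [[-0.008, 0.018, 0], 0]

```text
time: 25.4
tool_pos: [0.6138, -0.2078, 0.1229]
ee_rot: [-3.139, 0.0, 0.783]
wrist_force: [0.5, 4.6, -4.1]
width: 0.0445
```

servo_tool:
  rows:
    - [[0.002, -0.005, 0.01], 0]
    - [[0.003, -0.01, 0.025], 0]
    - [[0.003, -0.01, 0.04], 0]
    - [[0.003, -0.01, 0.055], 0]
    - [[0.003, -0.01, 0.07], 0]
    - [[0.003, -0.01, 0.08], 0]
    - [[0.003, -0.01, 0.08], 0]

```text
time: 25.98
tool_pos: [0.6138, -0.2078, 0.1164]
ee_rot: [-3.141, 0.0, 0.783]
wrist_force: [0.8, 3.5, -4.7]
width: 0.0442
```

servo_tool:
  rows:
    - [[0, 0, 0.012], 0]
    - [[0, 0, 0.027], 0]
    - [[0, 0, 0.042], 0]
    - [[0, 0, 0.057], 0]
    - [[0, 0, 0.072], 0]
    - [[0, 0, 0.085], 0]
    - [[0, 0, 0.095], 0]
    - [[0, 0, 0.1], 0]
    - [[0, 0, 0.1], 0]

```text
time: 26.73
tool_pos: [0.6138, -0.2078, 0.1085]
ee_rot: [-3.141, 0.0, 0.783]
wrist_force: [-0.5, 4.6, -5.3]
width: 0.0441
```

servo_tool:
  rows:
    - [[0, 0, 0.01], 0]
    - [[0, 0, 0.016], 0]
    - [[0, 0, 0.016], 0]
    - [[0, 0, 0.016], 0]

```text
time: 27.07
tool_pos: [0.6138, -0.2078, 0.1074]
ee_rot: [-3.141, 0.0, 0.783]
wrist_force: [-2.0, 3.6, -4.2]
width: 0.0443
```

servo_tool:
  rows:
    - [[0, 0, 0], 0]
    - [[0, 0, 0], 0]
    - [[0, 0, 0], 0]
    - [[0, 0, 0], 0]
    - [[0, 0, 0], 0]
    - [[0, 0, 0], 0]
    - [[0, 0, 0], 0]
  grip: -0.6

```text
time: 27.65
tool_pos: [0.6141, -0.2082, 0.1078]
ee_rot: [3.141, -0.0, 0.782]
wrist_force: [-0.6, 0.6, 1.0]
width: 0.0748
```

Released; lift straight up and check.

servo_tool:
  rows:
    - [[0, 0, -0.05], 0]
    - [[0, 0, -0.15], 0]
    - [[0, 0, -0.3], 0]
    - [[0, 0, -0.45], 0]
    - [[0, 0, -0.6], 0]
    - [[0, 0, -0.75], 0]
    - [[0, 0, -0.9], 0]
    - [[0, 0, -1], 0]

```text
time: 28.32
tool_pos: [0.6146, -0.2082, 0.1904]
ee_rot: [3.139, -0.001, 0.783]
wrist_force: [-0.5, 0.7, 0.2]
width: 0.0753
```

servo_tool:
  rows:
    - [[-0.3, -0.3, -0.3], 0]
    - [[-0.6, -0.6, -0.3], 0]
    - [[-1, -1, -0.3], 0]
    - [[-1, -1, -0.3], 0]
    - [[-1, -1, -0.3], 0]
    - [[-1, -1, -0.3], 0]
    - [[-1, -1, -0.3], 0]
    - [[-1, -1, -0.3], 0]

```text
time: 28.98
tool_pos: [0.5022, -0.2077, 0.2117]
ee_rot: [3.141, -0.001, 0.783]
wrist_force: [0.9, 0.2, -0.3]
width: 0.0752
```

```bash
python3 - <<'E'
from h import *
s=robot.snapshot("scene");crop(s,130,140,290,260,4.8,"pics/s9.png")
t=robot.snapshot("top");cv2.imwrite("pics/t9.png",np.clip(t["pixels"][:,:,::-1]*1.6,0,255).astype('uint8'))
E
```

```text
(no output)
```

View pics/s9.png

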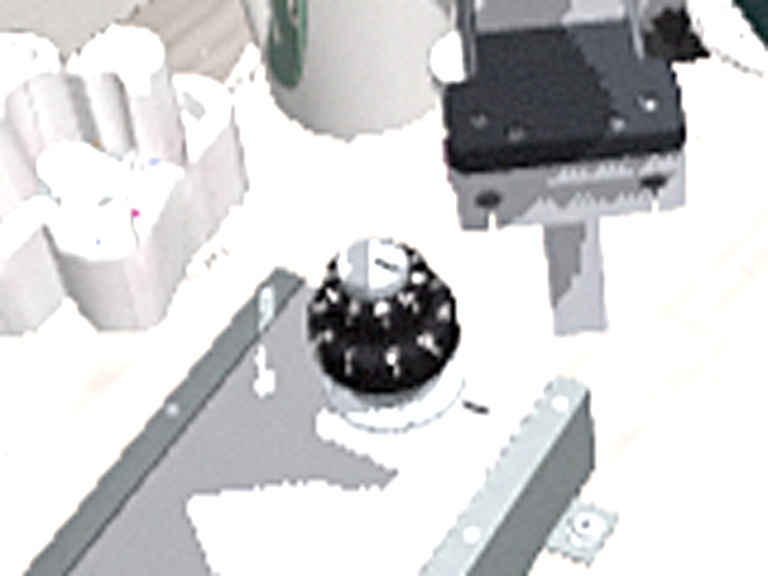

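View pics/t9.png

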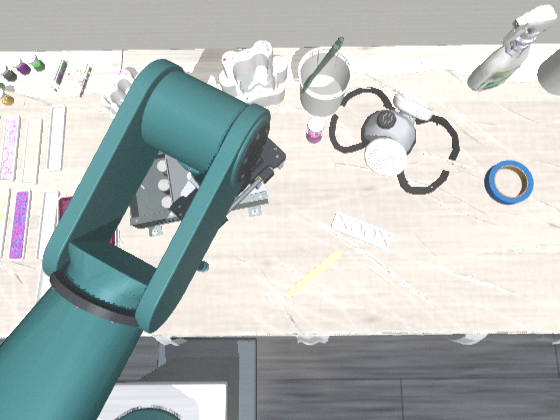

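```bash
python3 - <<'E'
from h import *
s=robot.snapshot("scene")
p=(130+375/4.8-.4,140+268/4.8-.4)
for z in (.131,.135,.149): print(z,plane(s,*p,z))
w=robot.snapshot("wrist");cv2.imwrite("pics/w9.png",np.clip(w["pixels"][:,:,::-1]*1.3,0,255).astype('uint8'))
o=robot.get_obs();print(o['time'],o['qvel'].round(3))
E
```

```text
0.131 [ 0.61171947 -0.20672227  0.131     ]
0.135 [ 0.6088388  -0.20438948  0.135     ]
0.149 [ 0.59875645 -0.19622474  0.149     ]
29.1833 [-0.002 -0.006  0.009 -0.     0.001  0.001]
```

View pics/w9.png

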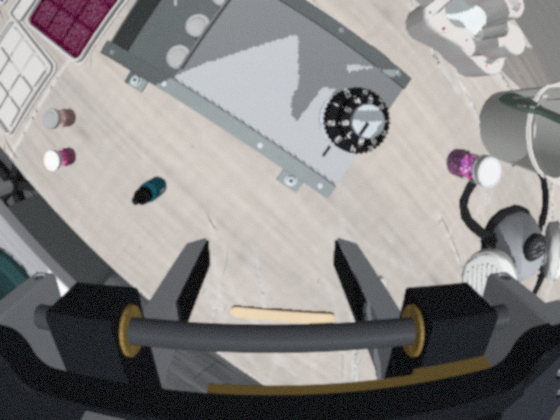

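```bash
python3 - <<'E'
from h import *
s=robot.snapshot("scene");w=robot.snapshot("wrist")
im=cv2.resize(s["pixels"][180:240,180:240,::-1],None,fx=9,fy=9,interpolation=cv2.INTER_CUBIC)
im2=cv2.resize(w["pixels"][75:165,310:400,::-1],None,fx=6,fy=6,interpolation=cv2.INTER_CUBIC)
cv2.imwrite("pics/c10.png",np.hstack([im[:400,:400] if 0 else cv2.resize(im,(395,395)),cv2.resize(im2,(395,395))]))
E
```

```text
(no output)
```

View pics/c10.png

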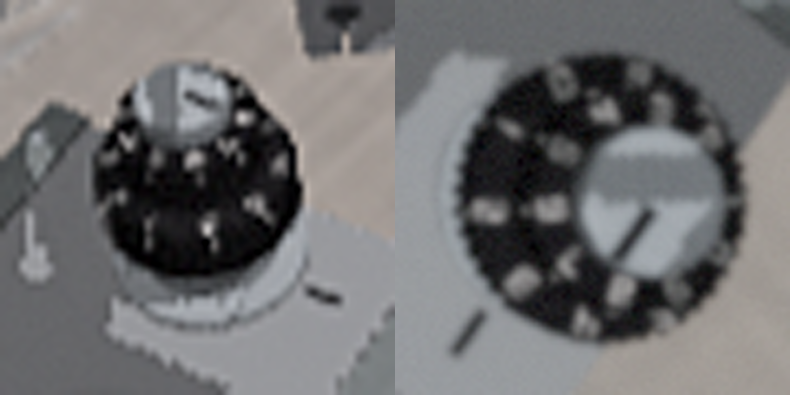

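```bash
python3 - <<'E'
from h import *
s=robot.snapshot("scene");w=robot.snapshot("wrist")
c1,d1=ray(s,207.4,194.2);c2,d2=fray(w,367.7,120.2)
A=np.stack([d1,-d2],1);x=np.linalg.lstsq(A,c2-c1,rcond=None)[0];print(c1+d1*x[0],c2+d2*x[1])
print(plane(s,207.4,194.2,.131),fplane(w,367.7,120.2,.131))
t=robot.snapshot("top")
E
```

```text
[ 0.61137293 -0.2062582   0.13521366] [ 0.61173281 -0.2057627   0.13518384]
[ 0.61442508 -0.20872865  0.131     ] [ 0.61261893 -0.20665815  0.131     ]
```

```bash
python3 - <<'E'
from bench import robot
print(robot.get_obs()['wrist_force']); print(robot.close_job())
E
```

```text
[-0.19048496  0.30251226  0.87614867]
the job is handed in; nothing more can be done
None
```

I opened the safe and handed the job in at about 29 s of the 54 s. No verdict is reported, so this rests on my own measurements.

- **Lower ring:** I eased it down from about 2.64 rad under a pull of 8 to 9 N. The pull dropped to 4.6 N at about 2.15 rad, and the plunger then rose to its 6 mm block.
- **Upper ring:** My first grasp dragged on the lower ring's top face, with about 5 N sideways. I opened, raised the tool 3 mm and regripped cleanly, and the camera showed the lower ring still at about 2.12 rad. The upper gate gave at about 4.6 rad, under a pull that stayed below 13 N.
- **Hatch:** I lifted the plunger about 17 mm and slid the hatch 90 mm until the stop pushed back with about 4.6 N. Then I lowered the pin about 16 mm without meeting anything, let go and moved the arm away.

**Last checks:**
- **Lock position:** the lock axis is about (0.614, -0.208), over the second hole as measured at the start.
- **Crown height:** the crown's top measured 0.135 m by triangulation, against 0.1335 m by the same method at the start. It is given as 0.131 m with the plunger down, so the reading runs a few millimetres high. It fits the plunger being down, to within about 2 mm.
- **Contact:** the wrist force was under 1 N, so the robot was touching nothing.
- **Loose things:** by eye in the last pictures, the mould, stick and dropper are where they were. The dropper is partly hidden in the top view but visible from the wrist camera.

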